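# Ready the flood tray: strainer and stoppers fully home

### The job

Get the seedling flood tray ready for watering: slide the loose drain strainer along the tray floor, without lifting it off, until it drops into the round recess under the grow lamp, and press it down until its disc is flush with the floor. Also press down the two rubber stoppers near the tray's front corners until they are fully home. Do not bump the lamp, and leave the pots and everything else standing where they are.

Things in the scene. Friction and masses are not known exactly. Their poses are not given: they have to be found in the camera images.
- strainer_center (a point): Centre, half-way up, of the loose drain strainer: grey plastic disc, 70 mm diameter, 14 mm thick, lower edge bevelled (63 mm at the foot), ring of small holes, with a grip rib standing on its middle: 38 mm long along x, 12 mm thick along y, 22 mm high. Overall height 36 mm: this point is 18 mm above the underside, 18 mm below the rib top. z up. About 0.1 kg. Starts flat on the tray floor, in the half nearer the robot.
- recess (a point): Centre of the mouth of the round drain recess, 74 mm diameter, level with the tray floor (34 mm above the table). x axis: along the tray away from the robot; y: to the robot's left; z up. When the strainer is home its disc is flush with the floor, strainer_center 4 mm above this point.
- tray: Fixed aluminium flood tray, 340 mm (x) by 460 mm (y), floor 34 mm above the table, rim 8 mm higher and 6 mm wide all round. Origin: centre of its underside, 60 mm in -x of the recess centre; axes as the recess.
- seat (a joint): Black rubber seat in the recess, held by friction; how far it is pressed down, in m. At 0 (start) its top is 5 mm below the tray floor: the strainer drops in 5 mm and is caught with its disc 9 mm proud. More than about 7 N on the strainer pushes both down to a hard stop at 0.009, where the disc is flush. It stays where pressed.
- lamp: Grow lamp fixed to the tray: aluminium bar 85 (x) by 420 (y) by 36 mm, underside 140 mm above the tray floor, on 18 mm posts 200 mm either side of the recess. Its front edge is 5 mm nearer the robot than the recess centre, and it runs back from there: a vertical tool cannot work at the recess, one leaning back to the robot by about 30 degrees can. Origin and axes: as the tray.
- stopper_left (a joint): How far the left stopper stands proud of fully home, in m: 0 is home, at most 0.010. Starts 5 to 9 mm proud. Slides straight down; needs about 7 N, then meets a hard stop; stays where pressed.
- stopper_right (a joint): The same for the right stopper.
- stopper_left_top (a point): Centre of the top of the left stopper: a round grey cap of 42 mm diameter (flat top 36 mm across), 12 mm thick, on a black rubber stem, at the tray's front corner on the robot's left (160 mm in -x and 170 mm in +y of the recess). When home, its top is 14 mm above the tray floor. z up.
- stopper_right_top (a point): The same for the right stopper, 160 mm in -x and 170 mm in -y of the recess.
- pot_a: Bystander: small black seedling pot, 44 mm across and 47 mm high with its sprouts, on the tray left of the recess. Origin: centre of its underside.
- pot_b: Bystander: the same, on the tray right of the recess.
- pot_c: Bystander: the same, on the table to the right of the tray.
- jar: Bystander: jar, 60 mm across, 75 mm high, right of the tray. Origin: centre of its underside.
- bottle: Bystander: bottle, 60 mm across, 160 mm high, far right. Origin: centre of its underside.
- brush: Bystander: hand brush, 170 mm long, lying on the table at the right.
Mind the look-alikes: they are no part of the job. Of the things shaped like the part that bears strainer_center, the grey one is meant.

How it is judged (in metres and radians):
At the end, for the whole second after the job is handed in: The strainer lies in the recess, let go, within 5 mm of its centre, level within about 3 degrees, its disc flush with the tray floor or at most 2 mm proud; both stoppers are within 2 mm of fully home (horizontal distance between strainer_center and recess below 0.005 m and z of strainer_center in the frame of recess below 0.006 m and angle between strainer_center's own z axis and vertical below 0.06 rad and value of joint each of stopper_left, stopper_right below 0.002 m); the robot touches nothing.
It fails at once if the strainer is lifted more than 20 mm off the tray floor (its centre more than 72 mm above the table) (height (world z) of strainer_center above 0.072 m).
It fails at once if the robot bumps the lamp (more than 3 N) (contact force between any of the arm, the fingers and lamp above 3 N).
It fails at once if a bystander (pot, jar, bottle or brush) is moved more than 20 mm or a pot, jar or bottle tipped over (distance of any of pot_a, pot_b, pot_c, jar, bottle, brush from where it was at the start of the episode above 0.02 m or angle between any of pot_a, pot_b, pot_c, jar, bottle's own z axis and vertical above 0.5 rad).
It also fails if it takes over 72 s, if anything falls off the work surface, if the arm or the gripper's body presses on something with over 40 N, if the wrist force passes 120 N, or if a joint passes its speed limit or range.

### The arm

A 6-joint arm with a two-finger parallel gripper is mounted at the origin on the work surface. World frame = base frame: x ahead of the robot, y to its left, z up, the work surface at z = 0. Lengths are in m, angles in degrees, forces in N, time in s.
With the tool pointing down it reaches from about 0.3 to 0.75 m from the base axis. Payload 8.5 kg.
Tool frame: the origin (TCP) lies at the very end of the fingers, on their centre line; the grasp point (between the pads) lies 19 mm behind it; z points along the fingers, y is the direction in which the jaws open and shut (so a half turn about z gives the same grasp; the last joint's range is limited). The gripper opens to 88 mm and grips with 3 to 60 N. Pads are 18 mm wide; open, the fingers measure 123 mm over their backs; the gripper's body (75 mm by 187 mm) begins 45 mm behind the grasp point.
Start: joints at [-85.732, 21.807, 74.336, -0, 83.858, -12.336], TCP at [0.157, -0.527, 0.239] pointing down, gripper open.
Joint ranges: [-178.18, 178.18], [-50.72, 133.34], [12.68, 142.11], [-81.47, 261.47], [9.98, 163.14], [-165.26, 165.26]. Speed limits (degrees/s): [136.94, 136.94, 180, 180, 180, 180].

### API

Orientations are given as [roll, pitch, yaw] about the fixed x, y, z axes, in that order (R = Rz(yaw) Ry(pitch) Rx(roll)).
In Python, from rig import bot gives the robot as it stands.
- The arm moves only by the tool play_rows, never from a script. Its argument "deltas" is a list of rows, each a list of 5 numbers: the shift along the tool's x, y, z in cm, then the turn about the tool's z in degrees, then the finger opening in cm, from 0 to 8.81. In form: [[tx, ty, tz, yaw, claw], ...]. A call has 1 to 20 rows; each row shifts and turns the pose as measured when the row begins, along the tool's axes as they then stand; what a row does not reach is not made up. A row lasts 1/12 s, in which the tool goes at most 41.7 mm and 7.16 degrees, less where a joint would pass 70% of its speed; a pose out of reach is approached as far as the arm can. A call is refused whole if a number of a shift passes 4.17 or a number of a turn 7.16, either way. A call with a gripper value outside its range is refused whole. The fingers move at their own pace and stop on an object; "grip_force" is the grip in N (left out, the last holds). Time passes only in rows, so rows that do not move let the fingers close. It gives the time, the measured TCP pose, the force and the opening at its end, in the units of the state.
- bot.sense(): the state, without advancing time (a new reading comes with each control period).
- bot.camera(name): name is "side" or "top" or "wrist"; returns a dict with "image" (480x640x3 uint8, red, green, blue), "depth" (480x640 float32, m along the optical axis (not along the pixel's ray), 0 where there is no reading), "camera_matrix" (3x3 intrinsics, pixels), "R" (3x3) and "t" (3): a world point X has camera coordinates R X + t. Camera axes: x right, y down, z forward; pixel columns grow to the right and rows downward; lengths in m; the calibration is good to about 2 mm. A picture is of the moment at which its call begins.
- bot.close_job(): hands the job in, once; it reports no verdict.
The state is a dict: "time_s": time; "q": joint angles; "qvel": joint speeds; "tau": joint torques, N m; "tool_pos": TCP position; "ee_rot": TCP orientation; "wrist_force": force on the tool from outside, world axes, zero at the start; "ft_torque": the same for the moment, N m; "gripper_width": opening from 0.0 (shut) to 1.0 (fully open).
Only numpy, scipy, OpenCV 4.12 (cv2) and the standard library are available. Lean on these libraries where they do the work, as an engineer would, in place of code of your own. Each camera call takes 0.05 s, during which the arm holds its last target.

## Working session

There is one attempt and no reset: what is moved stays moved. The work goes in short steps, Python scripts to look and compute and a tool call to move; the robot and the scene stay as the last step left them, time stands still between calls to the robot, and variables do not carry over. Pictures are saved under pics/ and viewed, and the job is handed in when it is done.

Besides the shell and the picture viewer there is one more tool, called as name(argument=value, ...) on one line, values as JSON. play_rows: Moves the arm, as the interface text tells. Its arguments: {"type":"object","properties":{"deltas":{"type":"array","items":{"type":"array","items":{"type":"number"}}},"grip_force":{"type":"number"}},"required":["deltas"]}

```bash
ls; mkdir -p pics; python3 - <<'E'
from rig import bot
import cv2
print(bot.sense())
for n in ["side","top","wrist"]:
    c=bot.camera(n); cv2.imwrite(f"pics/{n}0.png",c["image"][:,:,::-1]); print(n,c["camera_matrix"].round(1).tolist(),c["R"].round(3).tolist(),c["t"].round(3).tolist())
E
```

```text
pics
{'time_s': 0.0, 'q': array([-8.57316403e+01,  2.18401882e+01,  7.43845687e+01,  5.15958083e-04,
        8.38592368e+01, -1.23367358e+01]), 'qvel': array([-0.05666566,  0.063552  ,  0.01608733,  0.02205888, -0.02973427,
       -0.00562831]), 'tau': array([ 2.15925531e-03, -4.37924981e+01, -2.24555844e+01,  7.14876526e-02,
        3.53242247e-02, -1.18032422e-04]), 'tool_pos': array([ 0.15714482, -0.52677347,  0.23814638]), 'ee_rot': array([-1.79918055e+02, -1.84468797e-02,  1.66050267e+01]), 'wrist_force': array([-0.4505993 , -0.15092236,  0.82677123]), 'ft_torque': array([-0.00816978,  0.00955819, -0.01051345]), 'gripper_width': 0.997230044057707}
side [[511.3, 0.0, 327.6], [0.0, 511.3, 236.7], [0.0, 0.0, 1.0]] [[0.982, -0.186, 0.0], [-0.133, -0.703, -0.698], [0.13, 0.686, -0.716]] [-0.543, -0.031, 1.068]
top [[451.5, 0.0, 318.4], [0.0, 451.5, 225.3], [0.0, 0.0, 1.0]] [[-0.008, -1.0, 0.015], [-0.997, 0.006, -0.075], [0.075, -0.015, -0.997]] [-0.19, 0.502, 1.095]
wrist [[366.7, 0.0, 319.0], [0.0, 366.7, 239.5], [0.0, 0.0, 1.0]] [[0.284, -0.959, -0.001], [-0.907, -0.269, 0.324], [-0.311, -0.091, -0.946]] [-0.548, -0.043, 0.392]
```

View pics/side0.png

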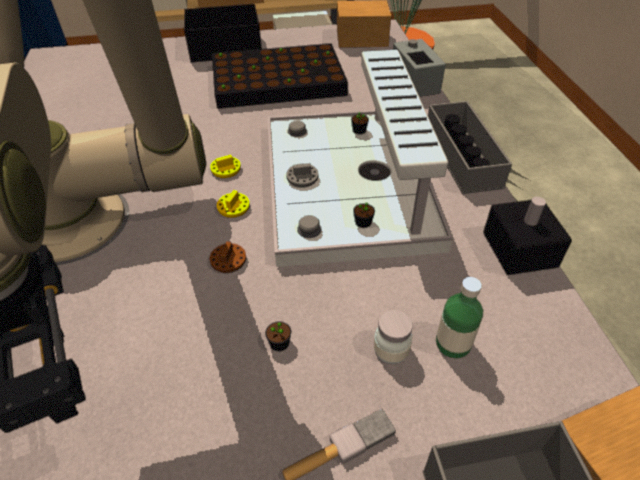

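View pics/top0.png

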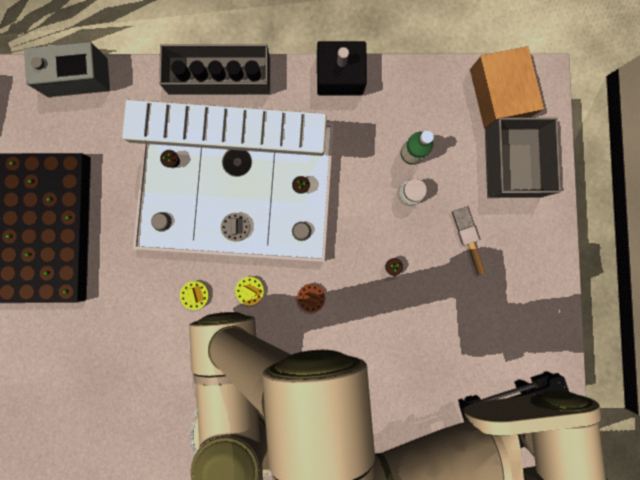

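View pics/wrist0.png

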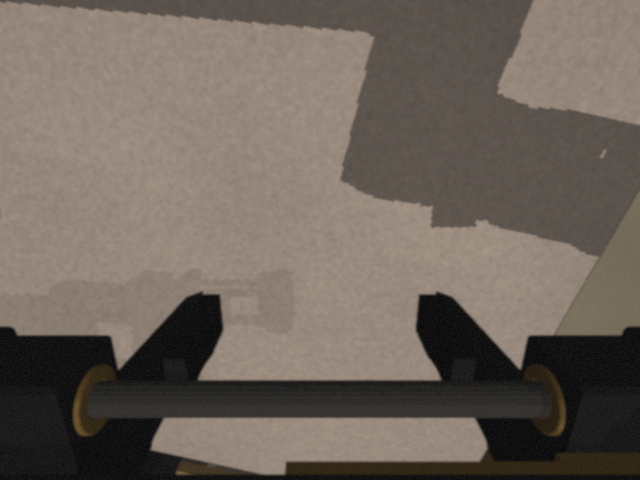

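Strainer candidates in the top image are yellow (194,295), yellow (250,291), brown (311,297) and grey on the tray (236,226). The grey one fits the description. I'll check it in a crop and measure it.

```bash
cat > h.py <<'E'
from rig import bot
import cv2, numpy as np
def px(c,u,v,z):
    K=c["camera_matrix"];R=c["R"];t=c["t"]
    d=R.T@np.linalg.solve(K,[u,v,1.]); o=-R.T@t
    return o+d*(z-o[2])/d[2]
def dep(c,u,v):
    K=c["camera_matrix"];d=c["depth"][int(v),int(u)]
    return c["R"].T@(np.linalg.solve(K,[u,v,1.])*d-c["t"])
def proj(c,X):
    p=c["camera_matrix"]@(c["R"]@np.array(X)+c["t"]); return p[:2]/p[2]
def st():
    s=bot.sense(); print(round(s["time_s"],2),s["tool_pos"].round(4),s["ee_rot"].round(2),"q",s["q"].round(1),"F",s["wrist_force"].round(1),"w",round(s["gripper_width"],3))
E
python3 - <<'E'
from h import *
a=bot.camera("top");b=bot.camera("side")
A=cv2.resize(a["image"][90:270,120:340],None,fx=3.6,fy=3.3,interpolation=cv2.INTER_CUBIC)
B=cv2.resize(b["image"][100:270,260:460],None,fx=4,fy=3.5,interpolation=cv2.INTER_CUBIC)
cv2.imwrite("pics/t1.png",A[:,:,::-1]);cv2.imwrite("pics/s1.png",B[:,:,::-1])
for n,u,v in [("recess",237,162),("strn",236,226),("sl",162,221),("sr",302,231),("lamp",225,125),("floor",210,200),("potb",301,184)]: print(n,dep(a,u,v).round(4))
E
```

```text
recess [0.657  0.0062 0.0322]
strn [0.4966 0.0023 0.0644]
sl [0.5106 0.1806 0.0525]
sr [ 0.4842 -0.1534  0.056 ]
lamp [0.6949 0.0013 0.214 ]
floor [0.5628 0.071  0.0344]
potb [ 0.5948 -0.1519  0.0718]
```

View pics/t1.png

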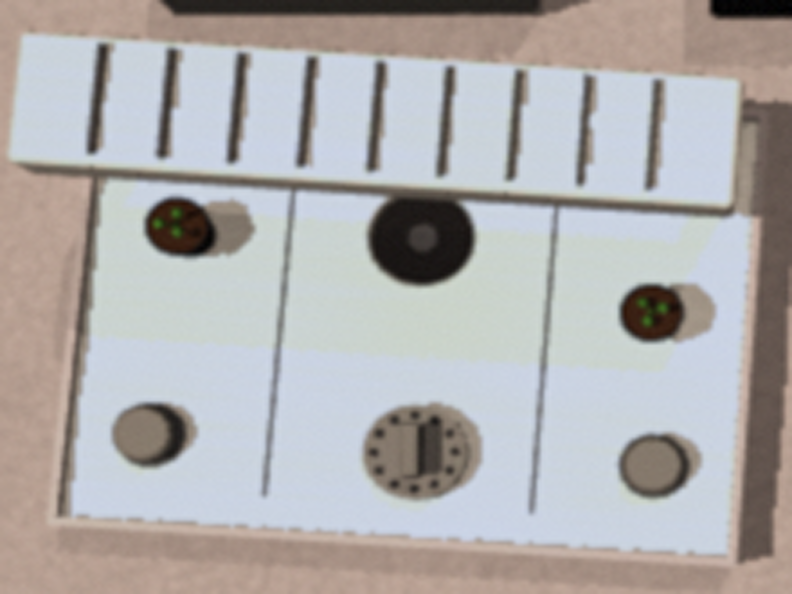

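View pics/s1.png

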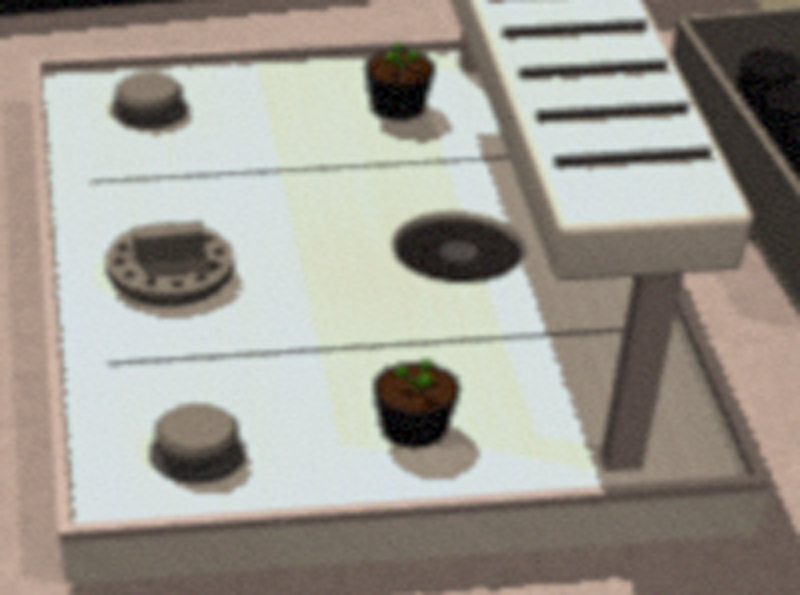

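```bash
python3 - <<'E'
from h import *
a=bot.camera("top");b=bot.camera("side")
T=lambda u,v,z:px(a,120+u/3.6,90+v/3.3,z)[:2].round(4)
S=lambda u,v,z:px(b,260+u/4,100+v/3.5,z)[:2].round(4)
print("recess",T(422,236,.034),S(458,247,.034))
print("strain disc",T(416,451,.048),S(170,259,.048))
print("rib top", T(408,450,.07),S(170,230,.07))
print("SL",T(148,434,.055),S(149,86,.055))
print("SR",T(653,466,.055),S(197,427,.055))
print("tray NL,NR rim",T(53,518,.042),T(738,562,.042), S(66,525,.042))
print("lamp front L,R",T(12,160,.21),T(733,207,.21))
print("pots",T(180,226,.075),T(651,312,.075))
E
```

```text
recess [0.6578 0.0054] [0.6598 0.0059]
strain disc [0.4962 0.0061] [0.4989 0.0063]
rib top [0.4954 0.0077] [0.4997 0.0067]
SL [0.5091 0.1818] [0.5141 0.1855]
SR [ 0.4838 -0.1519] [ 0.4881 -0.1505]
tray NL,NR rim [0.4494 0.248 ] [ 0.4141 -0.2081] [ 0.4177 -0.2   ]
lamp front L,R [0.6684 0.211 ] [ 0.6369 -0.2022]
pots [0.6567 0.157 ] [ 0.593  -0.1516]
```

play_rows(deltas=[[0,0,-4,0,8.8],[0,0,-4,0,8.8],[0,0,-4,0,8.8],[0,0,-4,0,8.8],[0,0,0,7,8.8],[0,0,0,7,8.8],[0,0,0,7,8.8]])

```text
time_s: 0.93
tool_pos: [0.157, -0.5258, 0.4056]
ee_rot: [-179.8, 0.0, -4.9]
wrist_force: [-0.1, -0.0, 0.3]
gripper_width: 0.998
```

play_rows(deltas=[[2,-3.6,0,0,8.8],[2,-3.6,0,0,8.8],[2,-3.6,0,0,8.8],[2,-3.6,0,0,8.8],[2,-3.6,0,0,8.8],[2,-3.6,0,0,8.8],[2,-3.6,0,0,8.8],[2,-3.6,0,0,8.8],[2,-3.6,0,0,8.8],[2,-3.6,0,0,8.8],[2,-3.6,0,0,8.8],[2,-3.6,0,0,8.8],[2,-3.6,0,0,8.8],[2,-3.6,0,0,8.8],[2,-3.6,0,0,8.8]])

```text
time_s: 2.18
tool_pos: [0.5063, -0.0113, 0.4068]
ee_rot: [-179.7, -0.1, -6.1]
wrist_force: [-0.1, -1.2, -0.2]
gripper_width: 0.994
```

```bash
python3 -c "
from h import *
st()"
```

```text
2.18 [ 0.5063 -0.0113  0.4068] [-1.797e+02 -8.000e-02 -6.070e+00] q [-14.8  13.6  59.3   0.3 107.1  81.3] F [-0.1 -1.2 -0.2] w 0.994
```

play_rows(deltas=[[4,-0.7,0,0,8.8],[4,-0.7,0,0,8.8],[4,-0.7,0,0,8.8],[4,-0.7,0,0,8.8],[4,-0.7,0,0,8.8],[4,-0.7,0,0,8.8],[4,-0.7,0,0,8.8],[4,-0.7,0,0,8.8]])

```text
time_s: 2.85
tool_pos: [0.7547, 0.0224, 0.3514]
ee_rot: [-179.3, -1.9, -5.5]
wrist_force: [0.3, -0.0, -0.4]
gripper_width: 0.999
```

```bash
python3 -c "
from h import *
st()"
```

```text
2.85 [0.7547 0.0224 0.3514] [-179.27   -1.94   -5.45] q [ -7.5  45.7  12.8   0.9 119.6  88.4] F [ 0.3 -0.  -0.4] w 0.999
```

play_rows(deltas=[[3.6,0,-2,0,8.8],[3.6,0,-2,0,8.8],[3.6,0,-2,0,8.8],[3.6,0,-2,0,8.8],[3.6,0,-2,0,8.8],[3.6,0,-2,0,8.8]])

```text
time_s: 3.35
tool_pos: [0.778, -0.0029, 0.3701]
ee_rot: [-178.4, -9.4, -5.6]
wrist_force: [-0.5, 0.4, 1.0]
gripper_width: 0.998
```

```bash
python3 -c "
from h import *
st()"
```

```text
3.35 [ 0.778  -0.0029  0.3701] [-178.43   -9.44   -5.59] q [ -9.6  44.5  12.7   2.4 113.5  87. ] F [-0.5  0.4  1. ] w 0.998
```

play_rows(deltas=[[3.6,-0.7,-1.8,0,8.8],[3.6,-0.7,-1.8,0,8.8],[3.6,-0.7,-1.8,0,8.8],[3.6,-0.7,-1.8,0,8.8],[3.6,-0.7,-1.8,0,8.8],[3.6,-0.7,-1.8,0,8.8],[3.6,-0.7,-1.8,0,8.8],[3.6,-0.7,-1.8,0,8.8],[3.6,-0.7,-1.8,0,8.8],[3.6,-0.7,-1.8,0,8.8]])

```text
time_s: 4.18
tool_pos: [0.7933, 0.0276, 0.4473]
ee_rot: [-176.7, -23.5, -6.2]
wrist_force: [-0.2, 0.3, 0.6]
gripper_width: 0.995
```

```bash
python3 -c "
from h import *
st()"
```

```text
4.18 [0.7933 0.0276 0.4473] [-176.67  -23.45   -6.2 ] q [ -7.8  39.6  12.7   4.1 104.2  89.6] F [-0.2  0.3  0.6] w 0.995
```

play_rows(deltas=[[3.4,-2,-1.3,0,8.8],[3.4,-2,-1.3,0,8.8],[3.4,-2,-1.3,0,8.8],[3.4,-2,-1.3,0,8.8],[3.4,-2,-1.3,0,8.8],[3.4,-2,-1.3,0,8.8]])

```text
time_s: 4.68
tool_pos: [0.7935, 0.1141, 0.4912]
ee_rot: [-174.8, -31.4, -6.9]
wrist_force: [-0.1, -0.2, -0.3]
gripper_width: 1.001
```

```bash
python3 -c "
from h import *
from scipy.spatial.transform import Rotation as R
st()
s=bot.sense();print(R.from_euler('xyz',s['ee_rot'],degrees=True).as_matrix().round(3))"
```

```text
4.68 [0.7935 0.1141 0.4912] [-174.82  -31.36   -6.9 ] q [-0.9 37.3 12.7  2.1 98.3 95.4] F [-0.1 -0.2 -0.3] w 1.001
[[ 0.848 -0.073  0.525]
 [-0.103 -0.994  0.027]
 [ 0.52  -0.077 -0.85 ]]
```

play_rows(deltas=[[-2.5,0,0,-4.5,4],[-2.5,0,0,0,0]], grip_force=10)

```text
time_s: 4.85
tool_pos: [0.7541, 0.1216, 0.4688]
ee_rot: [-177.5, -32.5, -1.4]
wrist_force: [1.1, -0.9, 1.0]
gripper_width: 0.871
```

```bash
cat >> h.py <<'E'
from scipy.spatial.transform import Rotation as Rn
def go(*tgts,step=4.0):
    s=bot.sense(); M=Rn.from_euler('xyz',s['ee_rot'],degrees=True).as_matrix(); p=s['tool_pos']; st(); print(M.round(3).tolist())
    for t in tgts:
        d=M.T@(np.array(t)-p)*100; n=max(1,int(np.ceil(np.linalg.norm(d)/step))); print(n,"rows",(d/n).round(2)); p=np.array(t)
E
python3 -c "
from h import *
go([.52,.185,.45],[.519,.185,.09],[.519,.185,.07])"
```

```text
4.85 [0.7541 0.1216 0.4688] [-177.54  -32.48   -1.39] q [-0.3 29.3 31.6  1.9 86.6 90.8] F [ 1.1 -0.9  1. ] w 0.871
[[0.843, -0.001, 0.537], [-0.02, -0.999, 0.03], [0.537, -0.036, -0.843]]
7 rows [-2.98 -0.89 -1.54]
10 rows [-1.94  0.13  3.03]
1 rows [-1.07  0.07  1.69]
```

play_rows(deltas=[[-3,-0.9,-1.5,0,0],[-3,-0.9,-1.5,0,0],[-3,-0.9,-1.5,0,0],[-3,-0.9,-1.5,0,0],[-3,-0.9,-1.5,0,0],[-3,-0.9,-1.5,0,0],[-3,-0.9,-1.5,0,0],[-1.9,0.1,3,0,0],[-1.9,0.1,3,0,0],[-1.9,0.1,3,0,0],[-1.9,0.1,3,0,0],[-1.9,0.1,3,0,0],[-1.9,0.1,3,0,0],[-1.9,0.1,3,0,0],[0,0,0,0,0]])

```text
time_s: 6.1
tool_pos: [0.5035, 0.2036, 0.1967]
ee_rot: [-176.9, -34.4, -0.8]
wrist_force: [-0.3, 0.6, -1.5]
gripper_width: 0.004
```

```bash
python3 -c "
from h import *
go([.519,.185,.075],[.519,.185,.055])"
```

```text
6.1 [0.5035 0.2036 0.1967] [-176.87  -34.37   -0.77] q [ 11.2  13.5 103.1  -7.5  29.2 106.5] F [-0.3  0.6 -1.5] w 0.004
[[0.825, 0.017, 0.564], [-0.011, -0.999, 0.047], [0.565, -0.045, -0.824]]
4 rows [-1.39  0.61  2.71]
1 rows [-1.13  0.09  1.65]
```

play_rows(deltas=[[-1.4,0.6,2.7,0,0],[-1.4,0.6,2.7,0,0],[-1.4,0.6,2.7,0,0],[-1.3,0.6,2.5,0,0],[0,0,0,0,0]])

```text
time_s: 6.52
tool_pos: [0.5259, 0.1902, 0.0881]
ee_rot: [-176.9, -34.8, -0.6]
wrist_force: [0.0, 0.9, -0.1]
gripper_width: 0.002
```

```bash
python3 -c "
from h import *
go([.519,.185,.063],[.519,.185,.045])
c=bot.camera('side');cv2.imwrite('pics/s2.png',c['image'][:,:,::-1])
c=bot.camera('wrist');cv2.imwrite('pics/w2.png',c['image'][:,:,::-1])"
```

```text
6.52 [0.5259 0.1902 0.0881] [-176.88  -34.77   -0.58] q [  8.8  25.6 109.6 -12.6  10.2 110.1] F [ 0.   0.9 -0.1] w 0.002
[[0.821, 0.021, 0.57], [-0.008, -0.999, 0.049], [0.57, -0.045, -0.82]]
1 rows [-1.99  0.62  1.64]
1 rows [-1.03  0.08  1.48]
```

View pics/s2.png

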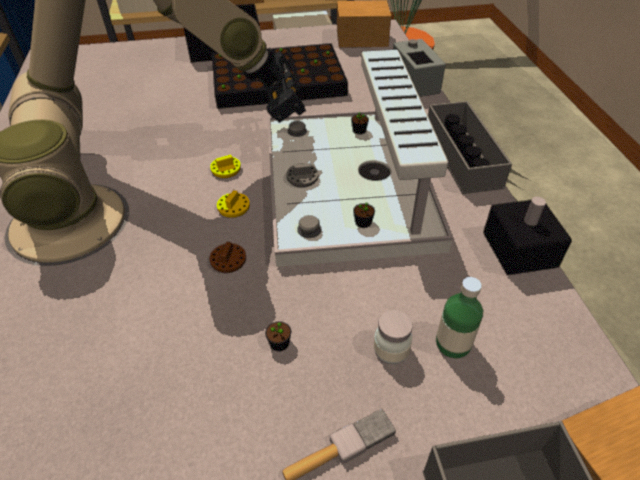

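View pics/w2.png

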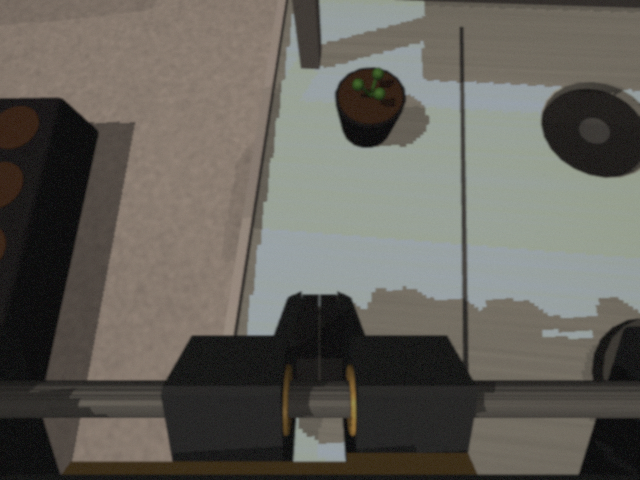

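play_rows(deltas=[[-1,0.3,0.8,0,0],[-1,0.3,0.8,0,0],[0,0,0,0,0]])

```text
time_s: 6.87
tool_pos: [0.5279, 0.1922, 0.0861]
ee_rot: [-177.1, -34.9, -0.5]
wrist_force: [-0.5, 0.8, 0.3]
gripper_width: 0.001
```

```bash
python3 -c "
from h import *
go([.519,.187,.058],[.519,.187,.045])"
```

```text
6.87 [0.5279 0.1922 0.0861] [-177.08  -34.88   -0.53] q [  9.1  26.  109.3 -15.   10.1 112.7] F [-0.5  0.8  0.3] w 0.001
[[0.82, 0.02, 0.572], [-0.008, -0.999, 0.046], [0.572, -0.042, -0.819]]
1 rows [-2.34  0.62  1.77]
1 rows [-0.74  0.05  1.07]
```

play_rows(deltas=[[-2.6,0.5,1.6,0,0],[-2.6,0.5,1.6,0,0]])

```text
time_s: 7.03
tool_pos: [0.5178, 0.1979, 0.0626]
ee_rot: [-178.5, -33.0, -0.5]
wrist_force: [0.0, 0.4, 0.5]
gripper_width: 0.007
```

```bash
python3 -c "
from h import *
go([.519,.187,.058],[.519,.187,.045])"
```

```text
7.03 [0.5178 0.1979 0.0626] [-178.49  -32.98   -0.51] q [ 10.8  28.3 110.  -27.6  10.1 126.7] F [0.  0.4 0.5] w 0.007
[[0.839, 0.005, 0.544], [-0.007, -1.0, 0.022], [0.544, -0.022, -0.839]]
1 rows [-0.14  1.1   0.43]
1 rows [-0.71  0.03  1.09]
```

play_rows(deltas=[[0,1.1,0.2,0,0],[0,0.3,0,0,0],[-0.5,0,0.7,0,0]])

```text
time_s: 7.28
tool_pos: [0.5212, 0.1882, 0.06]
ee_rot: [-178.8, -32.5, -0.6]
wrist_force: [0.5, 0.9, 1.0]
gripper_width: 0.004
```

```bash
python3 -c "
from h import *
go([.519,.187,.058],[.519,.187,.045])"
```

```text
7.28 [0.5212 0.1882 0.06  ] [-178.77  -32.55   -0.57] q [  9.5  28.6 110.  -24.9  10.1 123.1] F [0.5 0.9 1. ] w 0.004
[[0.843, 0.002, 0.538], [-0.008, -1.0, 0.016], [0.538, -0.018, -0.843]]
1 rows [-0.29  0.13  0.05]
1 rows [-0.7   0.02  1.1 ]
```

play_rows(deltas=[[-0.7,0,0.7,0,0],[-0.8,0,0.8,0,0],[-0.8,0,0.8,0,0]])

```text
time_s: 7.53
tool_pos: [0.5234, 0.1931, 0.0504]
ee_rot: [-179.8, -32.4, -0.6]
wrist_force: [-54.4, -51.7, 124.0]
gripper_width: 0.007
```

```bash
python3 -c "
from h import *
go([.519,.187,.045])"
```

```text
7.53 [0.5234 0.1931 0.0504] [-179.8   -32.42   -0.63] q [ 10.8  30.  109.4 -34.6  10.4 133.8] F [-54.4 -51.7 124. ] w 0.007
[[0.844, -0.009, 0.536], [-0.009, -1.0, -0.002], [0.536, -0.003, -0.844]]
1 rows [-0.65  0.61  0.22]
```

play_rows(deltas=[[0.4,0,-0.6,0,0],[1.0,0,-1.6,0,0],[1.0,0,-1.6,0,0]])

```text
time_s: 7.78
tool_pos: [0.5231, 0.1918, 0.1003]
ee_rot: [-179.9, -32.7, -0.7]
wrist_force: [0.9, 0.1, -0.3]
gripper_width: 0.009
```

```bash
python3 -c "
from h import *
go([.5,.02,.15])
c=bot.camera('side');cv2.imwrite('pics/s3.png',cv2.resize(c['image'][100:270,260:460],None,fx=4,fy=3.5,interpolation=cv2.INTER_CUBIC)[:,:,::-1])"
```

```text
7.78 [0.5231 0.1918 0.1003] [-179.86  -32.7    -0.68] q [ 10.7  24.3 106.9 -20.2  17.6 118.9] F [ 0.9  0.1 -0.3] w 0.009
[[0.841, -0.01, 0.54], [-0.01, -1.0, -0.004], [0.54, -0.002, -0.842]]
5 rows [ 0.18  3.44 -1.07]
```

View pics/s3.png

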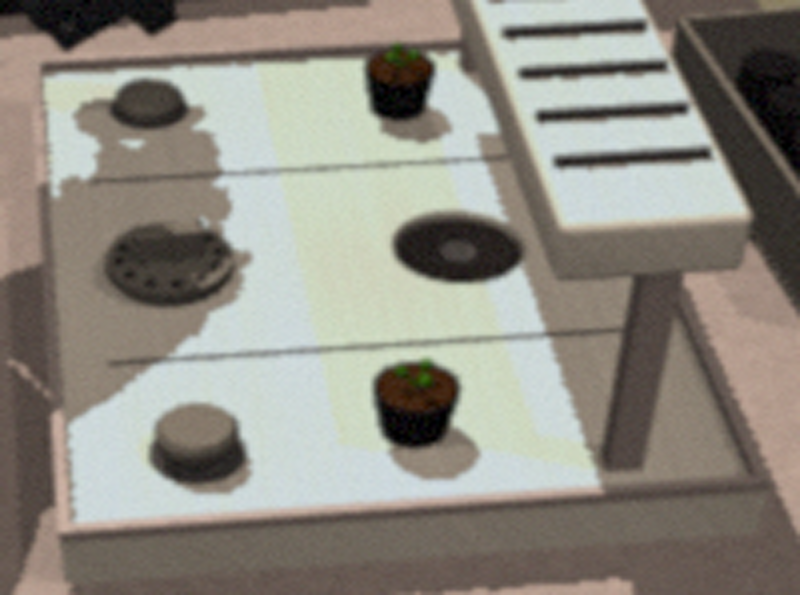

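```bash
python3 -c "
from h import *
go([.513,.007,.12],[.505,.007,.095])"
```

```text
7.83 [0.5245 0.1923 0.1041] [-179.78  -33.04   -0.69] q [ 10.7  24.  106.7 -20.   17.7 118.7] F [1.7 0.7 3.8] w 0.003
[[0.838, -0.01, 0.545], [-0.01, -1.0, -0.003], [0.545, -0.003, -0.838]]
5 rows [ 0.02  3.71 -0.38]
1 rows [-2.03  0.02  1.66]
```

play_rows(deltas=[[0,3.7,-0.4,0,4],[0,3.7,-0.4,0,4],[0,3.7,-0.4,0,4],[0,3.7,-0.4,0,4],[0,3.7,-0.4,0,4],[0,0,0,0,4]])

```text
time_s: 8.33
tool_pos: [0.5173, 0.0588, 0.1191]
ee_rot: [-179.8, -33.4, -0.5]
wrist_force: [0.5, -0.3, 0.0]
gripper_width: 0.435
```

```bash
python3 -c "
from h import *
go([.508,.007,.095])
c=bot.camera('wrist');cv2.imwrite('pics/w4.png',c['image'][:,:,::-1])
R=c['R'];print(proj(c,[.497,.0065,.07]))"
```

```text
8.33 [0.5173 0.0588 0.1191] [-179.79  -33.36   -0.53] q [ -8.9  18.8 113.   17.9  15.9  65.7] F [ 0.5 -0.3  0. ] w 0.435
[[0.835, -0.007, 0.55], [-0.008, -1.0, -0.001], [0.55, -0.003, -0.835]]
2 rows [-1.03  2.6   0.76]
[414.91894931 353.05543759]
```

View pics/w4.png

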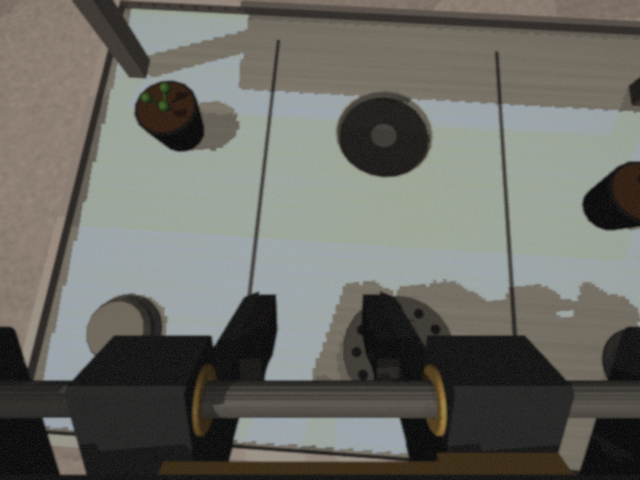

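play_rows(deltas=[[-0.3,2.6,-0.2,0,4],[-0.3,2.6,-0.2,0,4],[0,0,0,0,4]])

```text
time_s: 8.63
tool_pos: [0.5097, 0.0097, 0.1195]
ee_rot: [-179.7, -33.4, -0.7]
wrist_force: [-0.4, -0.6, 0.3]
gripper_width: 0.455
```

```bash
python3 -c "
from h import *
go([.508,.007,.095],[.506,.007,.06])
c=bot.camera('wrist');cv2.imwrite('pics/w5.png',c['image'][:,:,::-1])
print(proj(c,[.497,.0065,.07]),proj(c,[.6585,.005,.034]))"
```

```text
8.63 [0.5097 0.0097 0.1195] [-179.69  -33.43   -0.65] q [-16.9  17.8 114.8  31.7  17.6  45.8] F [-0.4 -0.6  0.3] w 0.455
[[0.834, -0.008, 0.551], [-0.01, -1.0, -0.001], [0.551, -0.005, -0.835]]
1 rows [-1.48  0.29  1.95]
1 rows [-2.1   0.02  2.81]
[328.16653415 339.9497567 ] [325.82329944 124.12618119]
```

View pics/w5.png

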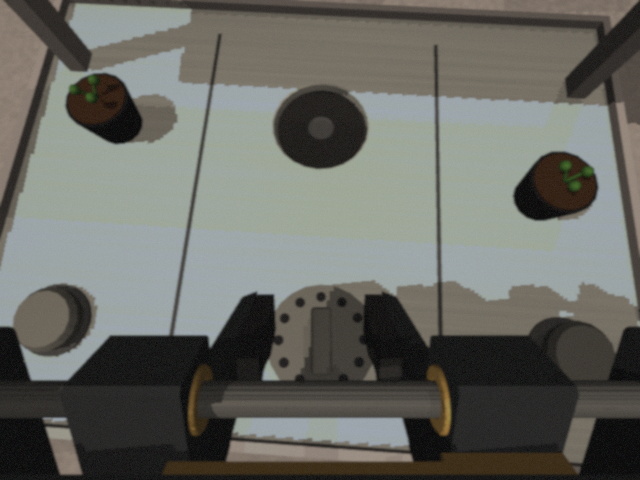

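play_rows(deltas=[[-1.0,0,1.3,0,4],[-1.0,0,1.3,0,4],[0,0,0,0,4]])

```text
time_s: 8.93
tool_pos: [0.5076, 0.0139, 0.0869]
ee_rot: [-179.6, -33.5, -0.8]
wrist_force: [-0.3, -0.4, -0.3]
gripper_width: 0.453
```

```bash
python3 -c "
from h import *
go([.506,.010,.06])
c=bot.camera('wrist');cv2.imwrite('pics/w6.png',c['image'][:,:,::-1])"
```

```text
8.93 [0.5076 0.0139 0.0869] [-179.62  -33.51   -0.75] q [-16.3  21.9 117.4  47.5  12.1  30. ] F [-0.3 -0.4 -0.3] w 0.453
[[0.834, -0.01, 0.552], [-0.011, -1.0, -0.001], [0.552, -0.005, -0.834]]
1 rows [-1.62  0.41  2.16]
```

View pics/w6.png

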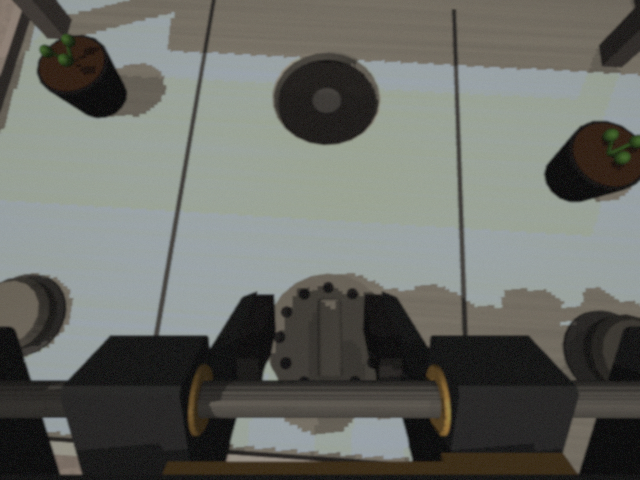

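play_rows(deltas=[[-0.7,0.6,0.8,0,4],[-0.7,0.2,0.8,0,4],[0,0,0,0,4]])

```text
time_s: 9.23
tool_pos: [0.5065, 0.0093, 0.0687]
ee_rot: [-179.5, -33.7, -0.6]
wrist_force: [-0.2, 0.7, 0.1]
gripper_width: 0.453
```

```bash
python3 -c "
from h import *
go([.506,.009,.06])"
```

```text
9.23 [0.5065 0.0093 0.0687] [-179.52  -33.74   -0.56] q [-17.3  24.3 119.   66.7  10.5   9.6] F [-0.2  0.7  0.1] w 0.453
[[0.831, -0.005, 0.556], [-0.008, -1.0, 0.003], [0.555, -0.007, -0.832]]
1 rows [-0.52  0.04  0.69]
```

play_rows(deltas=[[-0.4,0,0.5,0,4],[-0.3,0,0.3,0,4],[0,0,0,0,4]])

```text
time_s: 9.48
tool_pos: [0.5066, 0.0119, 0.0607]
ee_rot: [-179.3, -33.9, -0.5]
wrist_force: [-0.5, 0.9, -0.7]
gripper_width: 0.456
```

```bash
python3 -c "
from h import *
go([.506,.009,.06])
c=bot.camera('wrist');cv2.imwrite('pics/w7.png',c['image'][:,:,::-1])
c=bot.camera('side');cv2.imwrite('pics/s7.png',cv2.resize(c['image'][100:270,230:430],None,fx=4,fy=3.5,interpolation=cv2.INTER_CUBIC)[:,:,::-1])"
```

```text
9.48 [0.5066 0.0119 0.0607] [-179.27  -33.93   -0.5 ] q [-17.1  25.5 119.5  77.   10.2  -0.8] F [-0.5  0.9 -0.7] w 0.456
[[0.83, -0.002, 0.558], [-0.007, -1.0, 0.008], [0.558, -0.011, -0.83]]
1 rows [-0.09  0.29  0.02]
```

View pics/w7.png

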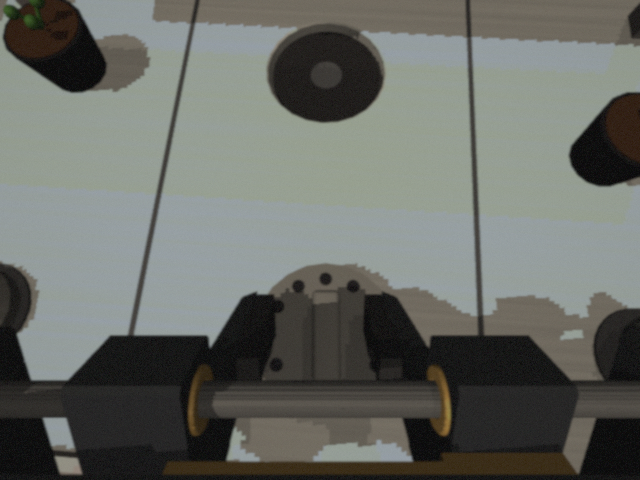

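View pics/s7.png

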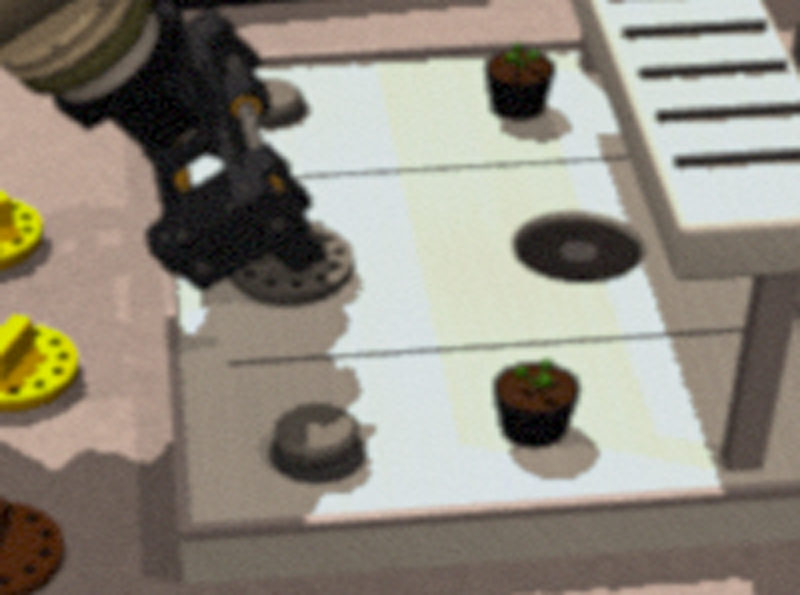

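play_rows(deltas=[[0,0.2,0,0,2],[0,0,0,0,0.8],[0,0,0,0,0.8],[0,0,0,0,0.8]], grip_force=15)

```text
time_s: 9.92
tool_pos: [0.5077, 0.0103, 0.0633]
ee_rot: [-179.3, -34.2, -0.4]
wrist_force: [-0.2, -0.7, -0.2]
gripper_width: 0.172
```

```bash
python3 -c "
from h import *
go([.53,.009,.06])
c=bot.camera('wrist');cv2.imwrite('pics/w8.png',c['image'][:,:,::-1])"
```

```text
9.92 [0.5077 0.0103 0.0633] [-179.32  -34.15   -0.39] q [-1.740e+01  2.520e+01  1.194e+02  7.590e+01  1.040e+01  1.000e-01] F [-0.2 -0.7 -0.2] w 0.172
[[0.828, -0.0, 0.561], [-0.006, -1.0, 0.008], [0.561, -0.01, -0.827]]
1 rows [1.66 0.13 1.52]
```

View pics/w8.png

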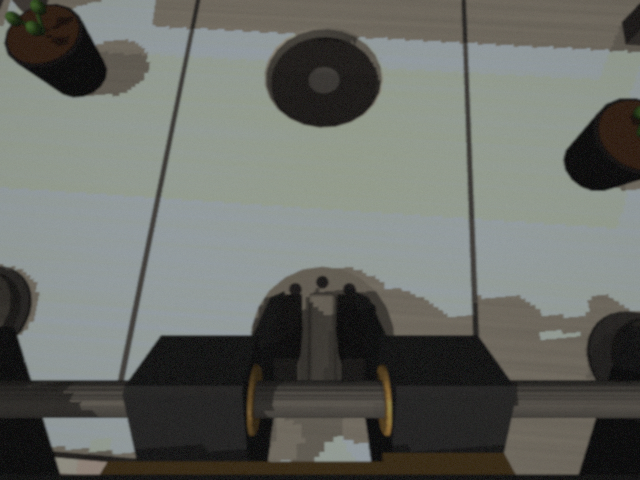

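play_rows(deltas=[[-0.2,0,0.3,0,0.5],[0,0,0,0,0.5],[0,0,0,0,0.5]])

```text
time_s: 10.22
tool_pos: [0.5083, 0.0102, 0.0612]
ee_rot: [-179.4, -34.3, -0.4]
wrist_force: [0.6, 0.1, -1.6]
gripper_width: 0.137
```

```bash
python3 -c "
from h import *
go([.53,.009,.06])"
```

```text
10.22 [0.5083 0.0102 0.0612] [-179.35  -34.35   -0.37] q [-17.4  25.6 119.6  79.9  10.3  -3.9] F [ 0.6  0.1 -1.6] w 0.137
[[0.826, -0.0, 0.564], [-0.005, -1.0, 0.008], [0.564, -0.009, -0.826]]
1 rows [1.72 0.12 1.32]
```

play_rows(deltas=[[1.2,0,0.85,0,0.5],[1.65,0,1.15,0,0.5],[1.65,0,1.15,0,0.5]])

```text
time_s: 10.47
tool_pos: [0.5597, 0.0106, 0.0606]
ee_rot: [-179.3, -34.2, -0.5]
wrist_force: [-2.5, 0.9, 3.7]
gripper_width: 0.132
```

```bash
python3 -c "
from h import *
go([.60,.009,.061])"
```

```text
10.47 [0.5597 0.0106 0.0606] [-179.31  -34.15   -0.49] q [-15.1  28.4 111.5  52.2  11.2  26.2] F [-2.5  0.9  3.7] w 0.132
[[0.828, -0.002, 0.561], [-0.007, -1.0, 0.007], [0.561, -0.01, -0.827]]
2 rows [1.68 0.08 1.12]
```

Sliding well. Next I'll continue to about 25 mm short of the recess and look.

play_rows(deltas=[[1.7,0.05,1.1,0,0.5],[1.7,0.05,1.1,0,0.5],[1.7,0.05,1.15,0,0.5],[0,0,0,0,0.5]])

```text
time_s: 10.8
tool_pos: [0.6251, 0.0083, 0.0612]
ee_rot: [-179.4, -34.1, -0.5]
wrist_force: [0.1, 0.5, -1.7]
gripper_width: 0.136
```

```bash
python3 -c "
from h import *
go([.668,.009,.061])
for n in ['wrist','side','top']:
  c=bot.camera(n);I=c['image']
  if n=='side': I=cv2.resize(I[100:270,260:460],None,fx=4,fy=3.5,interpolation=cv2.INTER_CUBIC)
  if n=='top': I=cv2.resize(I[90:270,120:340],None,fx=3.6,fy=3.3,interpolation=cv2.INTER_CUBIC)
  cv2.imwrite(f'pics/{n}9.png',I[:,:,::-1])"
```

```text
10.8 [0.6251 0.0083 0.0612] [-179.44  -34.08   -0.5 ] q [-13.2  32.3 101.2  30.3  15.2  50. ] F [ 0.1  0.5 -1.7] w 0.136
[[0.828, -0.003, 0.56], [-0.007, -1.0, 0.005], [0.56, -0.008, -0.828]]
2 rows [ 1.77 -0.04  1.21]
```

View pics/wrist9.png

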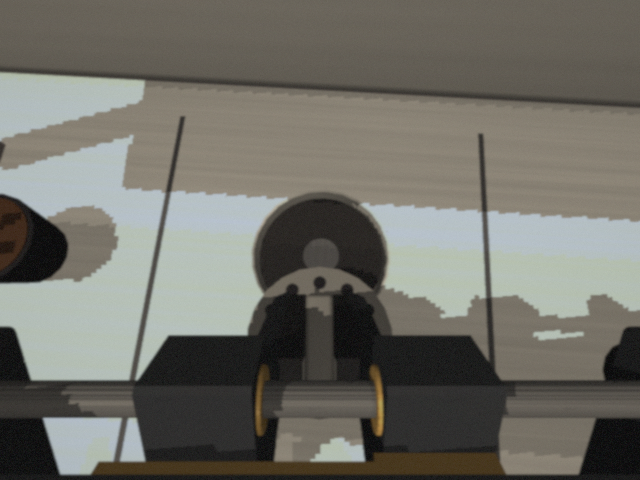

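View pics/side9.png

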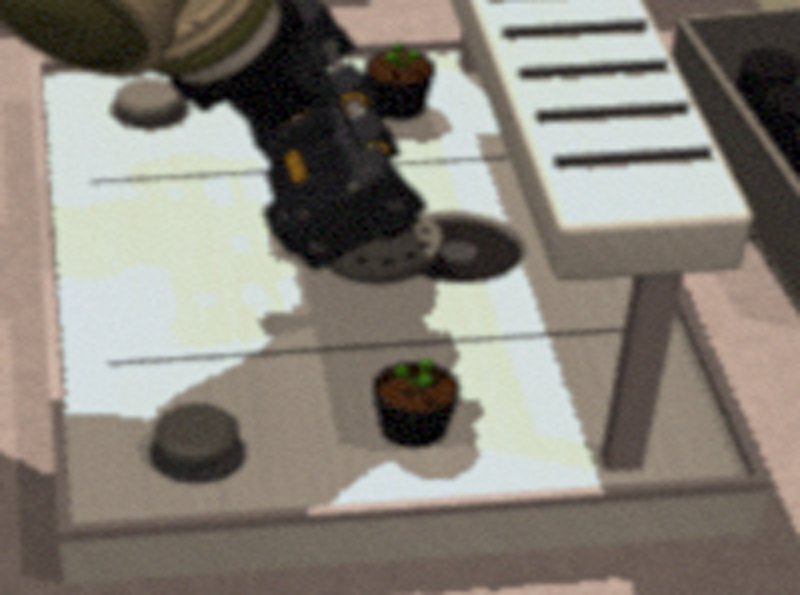

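View pics/top9.png

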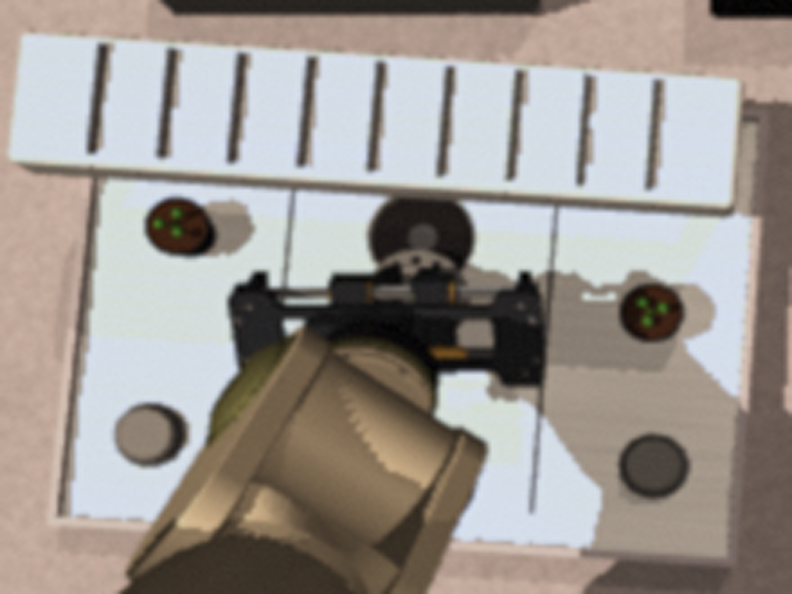

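```bash
python3 -c "
from h import *
go([.669,.009,.061])
c=bot.camera('wrist');p=-c['R'].T@c['t'];print('cam',p)
a=bot.camera('top')
T=lambda u,v,z:px(a,120+u/3.6,90+v/3.3,z)[:3].round(4)
print(T(418,248,.048),T(422,236,.034), T(400,186,.174),T(400,196,.174))
# gripper top points by depth nearest lamp
K=a['camera_matrix'];d=a['depth'];v,u=np.mgrid[150:210,175:280]
P=np.stack([(u-K[0,2])/K[0,0]*d[v,u],(v-K[1,2])/K[1,1]*d[v,u],d[v,u]],-1).reshape(-1,3);W=(P-a['t'])@a['R']
for lo,hi in [(.1,.13),(.13,.16),(.16,.19),(.19,.22),(.22,.26),(.26,.3)]:
  m=(W[:,2]>lo)&(W[:,2]<hi)&(W[:,0]<.645); 
  if m.any(): i=np.argmax(np.where(m,W[:,0],0)); print(lo,hi,W[i].round(3))
"
```

```text
10.95 [0.6217 0.009  0.0607] [-179.37  -33.92   -0.52] q [-13.2  32.1 101.6  30.7  15.2  49.6] F [ 0.6 -0.1  0.3] w 0.135
[[0.83, -0.003, 0.558], [-0.008, -1.0, 0.006], [0.558, -0.009, -0.83]]
2 rows [ 1.97 -0.01  1.31]
cam [0.6105705  0.00918983 0.22875348]
[0.6458 0.0057 0.048 ] [0.6578 0.0054 0.034 ] [ 0.6601 -0.0045  0.174 ] [ 0.6535 -0.0045  0.174 ]
0.1 0.13 [0.598 0.015 0.1  ]
0.13 0.16 [0.612 0.089 0.135]
0.16 0.19 [ 0.645 -0.1    0.185]
0.19 0.22 [ 0.645 -0.1    0.193]
0.22 0.26 [0.561 0.009 0.22 ]
0.26 0.3 [0.55  0.028 0.286]
```

play_rows(deltas=[[1.2,0,0.8,0,0.5],[1.2,0,0.85,0,0.5],[0.6,0,0.5,0,0.5]])

```text
time_s: 11.3
tool_pos: [0.6549, 0.0093, 0.0593]
ee_rot: [-179.3, -33.6, -0.6]
wrist_force: [-3.0, 0.4, 3.5]
gripper_width: 0.133
```

```bash
python3 -c "
from h import *
go([.669,.009,.057])
for n in ['wrist','side']:
  c=bot.camera(n);I=c['image']
  if n=='side': I=cv2.resize(I[100:270,260:460],None,fx=4,fy=3.5,interpolation=cv2.INTER_CUBIC)
  cv2.imwrite(f'pics/{n}10.png',I[:,:,::-1])"
```

```text
11.3 [0.6549 0.0093 0.0593] [-179.25  -33.62   -0.63] q [-12.3  34.3  96.1  23.8  18.   57.5] F [-3.   0.4  3.5] w 0.133
[[0.833, -0.004, 0.554], [-0.009, -1.0, 0.007], [0.554, -0.011, -0.833]]
1 rows [1.04 0.03 0.97]
```

View pics/wrist10.png

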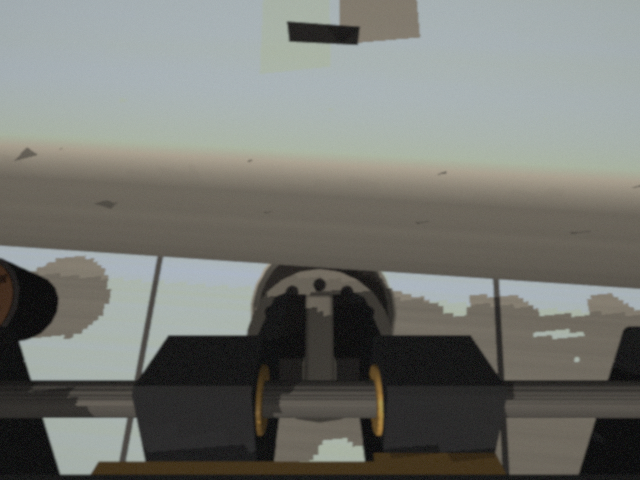

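View pics/side10.png

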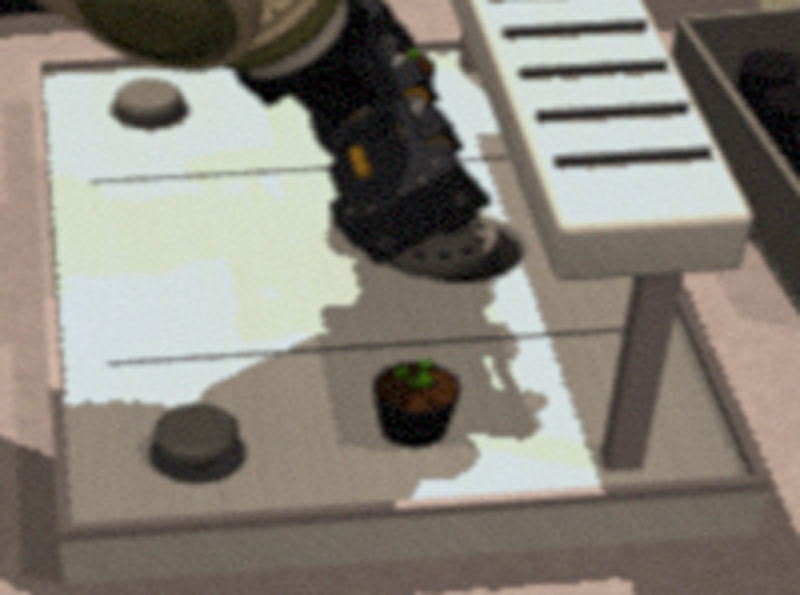

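play_rows(deltas=[[0.3,0,0.3,0,0.5],[0.3,0,0.3,0,0.5],[0.25,0,0.3,0,0.5]])

```text
time_s: 11.65
tool_pos: [0.6659, 0.0094, 0.0569]
ee_rot: [-179.2, -33.6, -0.6]
wrist_force: [-4.2, -0.3, 8.4]
gripper_width: 0.132
```

```bash
python3 -c "
from h import *
go([.669,.009,.057])"
```

```text
11.65 [0.6659 0.0094 0.0569] [-179.25  -33.65   -0.62] q [-12.   35.3  94.5  22.6  18.6  58.9] F [-4.2 -0.3  8.4] w 0.132
[[0.832, -0.004, 0.554], [-0.009, -1.0, 0.007], [0.554, -0.011, -0.832]]
1 rows [0.26 0.04 0.16]
```

play_rows(deltas=[[0.2,0,0.2,0,0.5],[0.1,0,0.25,0,0.5]])

```text
time_s: 11.82
tool_pos: [0.6712, 0.0094, 0.0553]
ee_rot: [-179.2, -33.7, -0.6]
wrist_force: [-3.6, -0.8, 5.1]
gripper_width: 0.135
```

```bash
python3 -c "
from h import *
go([.669,.009,.057])
for n in ['wrist','side','top']:
  c=bot.camera(n);I=c['image']
  if n=='side': I=cv2.resize(I[140:200,330:410],None,fx=10,fy=10,interpolation=cv2.INTER_CUBIC)
  if n=='top': I=cv2.resize(I[130:210,180:300],None,fx=6,fy=6,interpolation=cv2.INTER_CUBIC)
  cv2.imwrite(f'pics/{n}11.png',I[:,:,::-1])"
```

```text
11.82 [0.6712 0.0094 0.0553] [-179.25  -33.69   -0.62] q [-11.9  35.8  93.7  22.2  18.8  59.4] F [-3.6 -0.8  5.1] w 0.135
[[0.832, -0.004, 0.555], [-0.009, -1.0, 0.007], [0.555, -0.011, -0.832]]
1 rows [-0.09  0.04 -0.26]
```

View pics/wrist11.png

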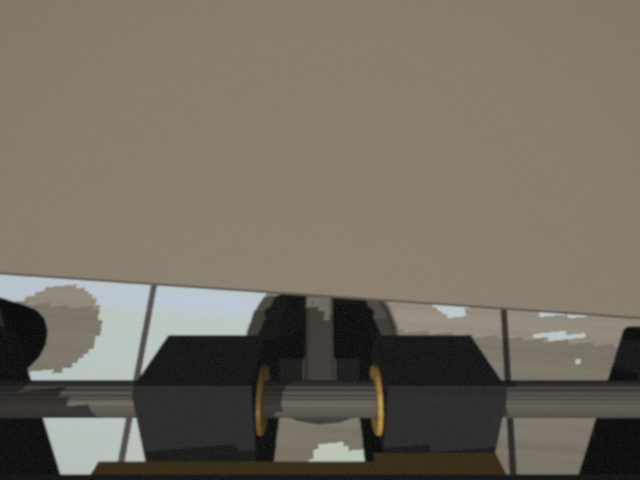

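View pics/side11.png

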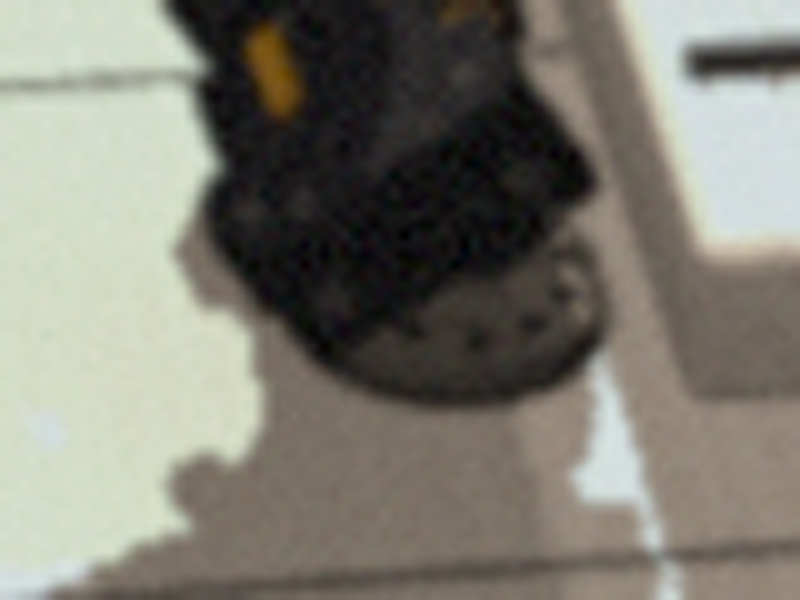

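View pics/top11.png

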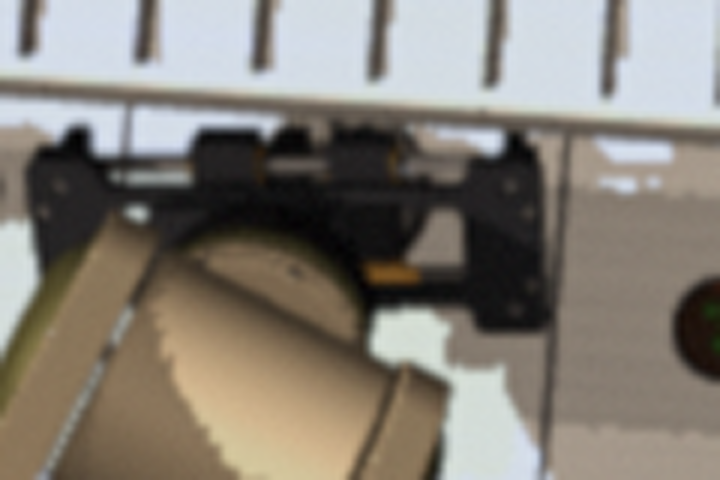

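play_rows(deltas=[[-0.1,0,0.25,0,0.5],[-0.15,0,0.25,0,0.5]])

```text
time_s: 12.13
tool_pos: [0.6721, 0.0094, 0.0504]
ee_rot: [-179.3, -33.8, -0.6]
wrist_force: [-3.9, -2.0, 5.6]
gripper_width: 0.134
```

```bash
python3 -c "
from h import *
st()"
```

```text
12.13 [0.6721 0.0094 0.0504] [-179.28  -33.8    -0.61] q [-11.9  36.3  93.8  23.   18.1  58.6] F [-3.9 -2.   5.6] w 0.134
```

play_rows(deltas=[[-0.15,0,0.25,0,0.5],[-0.15,0,0.2,0,0.5]])

```text
time_s: 12.3
tool_pos: [0.6722, 0.0093, 0.0459]
ee_rot: [-179.3, -33.9, -0.6]
wrist_force: [-7.0, 0.8, 14.0]
gripper_width: 0.131
```

```bash
python3 -c "
from h import *
st()"
```

```text
12.3 [0.6722 0.0093 0.0459] [-179.32  -33.91   -0.59] q [-11.9  36.7  94.1  23.9  17.3  57.6] F [-7.   0.8 14. ] w 0.131
```

play_rows(deltas=[[-0.1,0,0.15,0,0.5]])

```text
time_s: 12.38
tool_pos: [0.6722, 0.0094, 0.0451]
ee_rot: [-179.3, -34.0, -0.6]
wrist_force: [-9.8, 0.7, 18.3]
gripper_width: 0.132
```

```bash
python3 -c "
from h import *
st()
for n in ['wrist','side']:
  c=bot.camera(n);I=c['image']
  if n=='side': I=cv2.resize(I[140:200,330:410],None,fx=10,fy=10,interpolation=cv2.INTER_CUBIC)
  cv2.imwrite(f'pics/{n}12.png',I[:,:,::-1])
st()"
```

```text
12.38 [0.6722 0.0094 0.0451] [-179.35  -34.02   -0.58] q [-11.9  36.8  94.1  24.3  17.1  57.2] F [-9.8  0.7 18.3] w 0.132
12.48 [0.6722 0.0094 0.0451] [-179.35  -34.     -0.58] q [-11.9  36.8  94.1  24.3  17.1  57.2] F [-6.   0.3 11.5] w 0.135
```

View pics/side12.png

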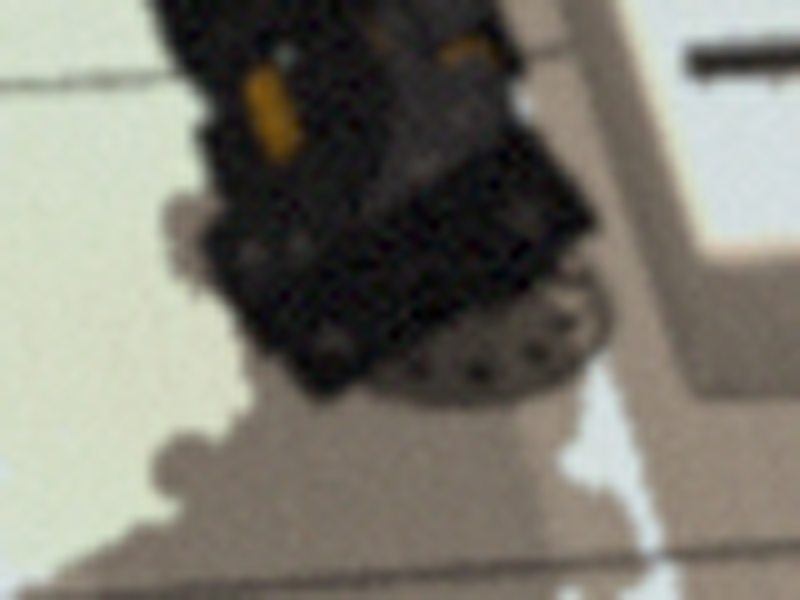

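play_rows(deltas=[[0,0,0,0,3],[0,0,0,0,3],[0,0,0,0,3],[0,0,-2,0,3],[0,0,-3,0,3],[-3,0,-2,0,3],[-4,0,0,0,3],[-4,0,0,0,3],[0,0,0,0,3]])

```text
time_s: 13.23
tool_pos: [0.5712, 0.0131, 0.0598]
ee_rot: [-178.5, -33.8, -0.5]
wrist_force: [0.2, 0.6, -0.6]
gripper_width: 0.343
```

```bash
python3 -c "
from h import *
st()
for n in ['wrist','side','top']:
  c=bot.camera(n);I=c['image']
  if n=='side': I=cv2.resize(I[140:200,330:410],None,fx=10,fy=10,interpolation=cv2.INTER_CUBIC)
  if n=='top': I=cv2.resize(I[130:210,180:300],None,fx=6,fy=6,interpolation=cv2.INTER_CUBIC)
  cv2.imwrite(f'pics/{n}13.png',I[:,:,::-1])
st()"
```

```text
13.23 [0.5712 0.0131 0.0598] [-178.48  -33.78   -0.52] q [-14.7  29.2 109.5  47.5  12.7  31.3] F [ 0.2  0.6 -0.6] w 0.343
13.38 [0.5748 0.0124 0.0617] [-178.59  -34.04   -0.49] q [-14.7  29.2 109.1  46.7  12.8  32.1] F [-0.3 -0.5  0.1] w 0.338
```

View pics/side13.png

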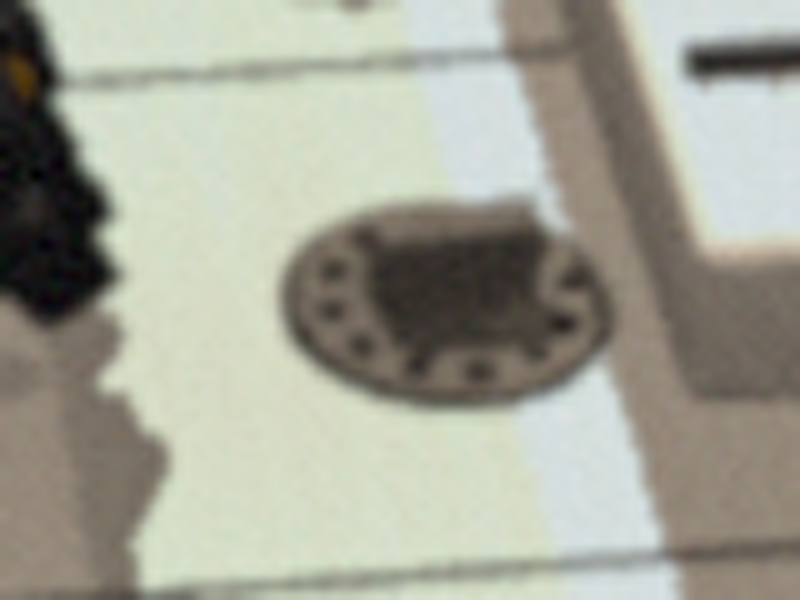

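View pics/wrist13.png

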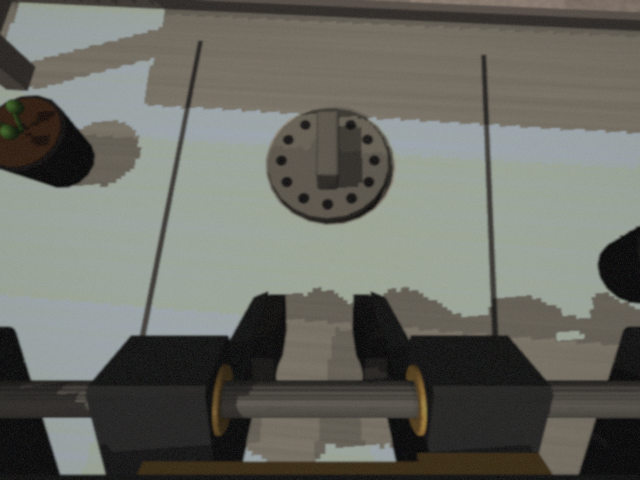

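```bash
cat > chk.py <<'E'
from h import *
for n in ['wrist','side','top']:
  c=bot.camera(n);K=c['camera_matrix'];d=c['depth']
  v,u=np.mgrid[0:480,0:640];m=d>0
  P=np.stack([(u-K[0,2])/K[0,0]*d,(v-K[1,2])/K[1,1]*d,d],-1)[m]
  W=(P-c['t'])@c['R']
  r=np.hypot(W[:,0]-.658,W[:,1]-.006)
  f=(r>.042)&(r<.065)&(abs(W[:,2]-.034)<.015); 
  q=(r<.033)&(W[:,2]<.052)&(W[:,2]>.02)&(abs(W[:,1]-.006)>.011)
  def fit(S):
    A=np.c_[S[:,:2]-[.658,.006],np.ones(len(S))];x=np.linalg.lstsq(A,S[:,2],rcond=None)[0];return x.round(4),len(S)
  if f.sum()>50 and q.sum()>50: print(n,'floor',fit(W[f]),'disc',fit(W[q]))
  for nm,x,y in [('L',.512,.186),('R',.486,-.152)]:
    r=np.hypot(W[:,0]-x,W[:,1]-y); a=(r<.012)&(W[:,2]>.03)&(W[:,2]<.07); b=(r>.032)&(r<.045)&(abs(W[:,2]-.034)<.006)
    if a.sum()>5 and b.sum()>5: print(n,nm,'top above floor',round(np.median(W[a,2])-np.median(W[b,2]),4))
E
python3 chk.py
```

```text
wrist floor (array([ 0.0001, -0.    ,  0.0338]), 21023) disc (array([0.0208, 0.0136, 0.0335]), 4899)
side floor (array([ 0.0006, -0.0035,  0.035 ]), 834) disc (array([0.0131, 0.0307, 0.0352]), 189)
side R top above floor 0.0226
top floor (array([-0.0023, -0.0014,  0.0344]), 863) disc (array([0.0108, 0.018 , 0.0342]), 330)
top L top above floor 0.014
top R top above floor 0.0226
```

```bash
python3 -c "
from h import *
go([.545,.012,.12],[.5,-.15,.12],[.496,-.151,.075])"
```

```text
13.53 [0.5749 0.0125 0.0619] [-178.61  -34.09   -0.44] q [-14.7  29.2 109.1  46.9  12.8  31.9] F [ 0.1 -0.3 -0.1] w 0.339
[[0.828, 0.006, 0.56], [-0.006, -1.0, 0.02], [0.56, -0.02, -0.828]]
2 rows [ 0.39 -0.04 -3.25]
5 rows [-0.72  3.23 -0.57]
2 rows [-1.43  0.09  1.75]
```

play_rows(deltas=[[0.4,0,-3.2,0,0],[0.4,0,-3.2,0,0],[-0.7,3.2,-0.6,0,0],[-0.7,3.2,-0.6,0,0],[-0.7,3.2,-0.6,0,0],[-0.7,3.2,-0.6,0,0],[-0.7,3.2,-0.6,0,0],[0,0,0,0,0]])

```text
time_s: 14.2
tool_pos: [0.5016, -0.1565, 0.1258]
ee_rot: [-178.8, -34.2, -0.6]
wrist_force: [0.6, -0.2, 1.2]
gripper_width: 0.005
```

```bash
python3 -c "
from h import *
go([.5,-.15,.11],[.496,-.151,.075])"
```

```text
14.2 [ 0.5016 -0.1565  0.1258] [-178.84  -34.18   -0.57] q [-41.2  19.1 111.1  46.2  31.9  12.8] F [ 0.6 -0.2  1.2] w 0.005
[[0.827, 0.001, 0.562], [-0.008, -1.0, 0.015], [0.562, -0.017, -0.827]]
1 rows [-1.03 -0.62  1.23]
1 rows [-2.3   0.16  2.67]
```

J5 is well off its limit here (32°), so this press should be better behaved. I'm descending in small steps.

play_rows(deltas=[[-1.0,-0.5,1.2,0,0],[-1.1,0,1.3,0,0],[-0.9,0,1.1,0,0],[0,0,0,0,0]])

```text
time_s: 14.53
tool_pos: [0.4984, -0.1554, 0.0797]
ee_rot: [-179.2, -34.3, -0.7]
wrist_force: [0.7, -0.4, 0.2]
gripper_width: 0.007
```

```bash
python3 -c "
from h import *
go([.495,-.151,.066])
c=bot.camera('side');cv2.imwrite('pics/s14.png',cv2.resize(c['image'][180:260,280:380],None,fx=7,fy=7,interpolation=cv2.INTER_CUBIC)[:,:,::-1])"
```

```text
14.53 [ 0.4984 -0.1554  0.0797] [-179.19  -34.32   -0.72] q [-41.3  24.4 114.9  59.7  25.9  -2.4] F [ 0.7 -0.4  0.2] w 0.007
[[0.826, -0.005, 0.564], [-0.01, -1.0, 0.007], [0.564, -0.012, -0.826]]
1 rows [-1.06 -0.42  0.95]
```

View pics/s14.png

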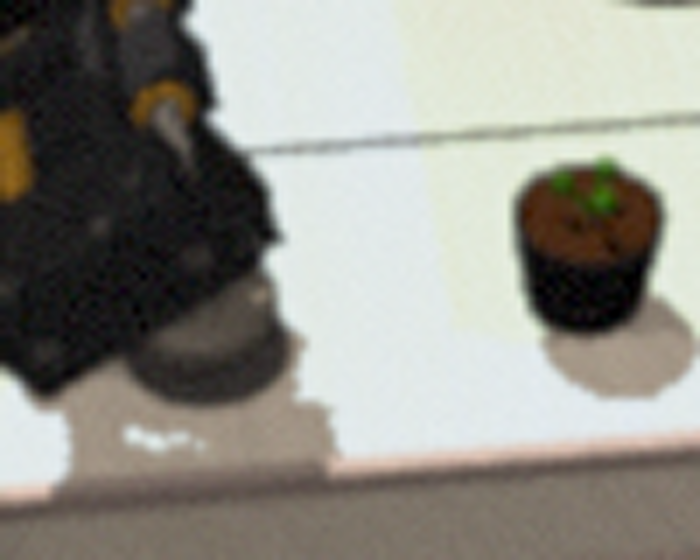

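play_rows(deltas=[[-0.8,-0.3,0.9,0,0],[-0.2,0,0.2,0,0],[0,0,0,0,0]])

```text
time_s: 14.83
tool_pos: [0.4987, -0.1524, 0.0681]
ee_rot: [-179.3, -34.5, -0.5]
wrist_force: [0.2, 0.3, -0.2]
gripper_width: 0.01
```

```bash
python3 -c "
from h import *
go([.495,-.151,.058])"
```

```text
14.83 [ 0.4987 -0.1524  0.0681] [-179.34  -34.54   -0.53] q [-40.9  25.9 115.9  64.9  24.6  -7.9] F [ 0.2  0.3 -0.2] w 0.01
[[0.824, -0.003, 0.567], [-0.008, -1.0, 0.006], [0.567, -0.01, -0.824]]
1 rows [-0.88 -0.13  0.62]
```

play_rows(deltas=[[-0.4,0,0.4,0,0],[-0.2,0,0.25,0,0]])

```text
time_s: 15.0
tool_pos: [0.4988, -0.1526, 0.0615]
ee_rot: [-179.5, -34.7, -0.4]
wrist_force: [-3.9, 0.7, 6.6]
gripper_width: 0.004
```

play_rows(deltas=[[-0.2,0,0.2,0,0]])

```text
time_s: 15.08
tool_pos: [0.4988, -0.1526, 0.0597]
ee_rot: [-179.5, -34.8, -0.3]
wrist_force: [-3.1, 0.3, 6.9]
gripper_width: 0.004
```

play_rows(deltas=[[-0.2,0,0.2,0,0]])

```text
time_s: 15.17
tool_pos: [0.4988, -0.1526, 0.058]
ee_rot: [-179.6, -34.9, -0.3]
wrist_force: [-3.5, 0.0, 7.2]
gripper_width: 0.007
```

Sliding down at about 7 N, as specified. Continuing.

play_rows(deltas=[[-0.2,0,0.2,0,0],[-0.2,0,0.2,0,0]])

```text
time_s: 15.33
tool_pos: [0.4988, -0.1526, 0.0545]
ee_rot: [-179.6, -35.1, -0.2]
wrist_force: [-2.4, 0.6, 7.0]
gripper_width: 0.006
```

play_rows(deltas=[[-0.2,0,0.2,0,0]])

```text
time_s: 15.42
tool_pos: [0.4988, -0.1526, 0.0529]
ee_rot: [-179.7, -35.3, -0.1]
wrist_force: [-6.2, 2.1, 18.4]
gripper_width: 0.003
```

play_rows(deltas=[[-0.15,0,0.15,0,0]])

```text
time_s: 15.5
tool_pos: [0.499, -0.1526, 0.0526]
ee_rot: [-179.7, -35.5, -0.1]
wrist_force: [-13.1, 2.8, 29.1]
gripper_width: 0.002
```

Hard stop reached at about 29 N. I'll retract and check everything.

play_rows(deltas=[[0.3,0,-0.5,0,0],[1.2,0,-2,0,0],[1.2,0,-2.5,0,0],[0,2,-3.5,0,0],[0,2,-3.5,0,0],[0,2,-3.5,0,0],[0,0,0,0,0]])

```text
time_s: 16.08
tool_pos: [0.4283, -0.2153, 0.2037]
ee_rot: [179.9, -35.0, 0.2]
wrist_force: [1.0, 0.0, 0.3]
gripper_width: 0.005
```

```bash
python3 -c "
from h import *
st()
for n in ['side','top']:
  c=bot.camera(n);cv2.imwrite(f'pics/{n}15.png',c['image'][:,:,::-1])
"; python3 chk.py
```

```text
16.08 [ 0.4283 -0.2153  0.2037] [179.85 -34.96   0.19] q [-56.3   7.9 109.6  39.4  48.6  10.5] F [1.  0.  0.3] w 0.005
wrist floor (array([0.0005, 0.0001, 0.0337]), 5894) disc (array([0.0119, 0.0276, 0.0334]), 1170)
wrist R top above floor 0.014
side floor (array([-0.0034,  0.0009,  0.0351]), 840) disc (array([0.004 , 0.01  , 0.0348]), 187)
side L top above floor 0.014
side R top above floor 0.0139
top floor (array([ 0.0026, -0.0026,  0.0345]), 856) disc (array([0.0143, 0.0232, 0.0341]), 338)
top L top above floor 0.0144
top R top above floor 0.0135
```

View pics/side15.png

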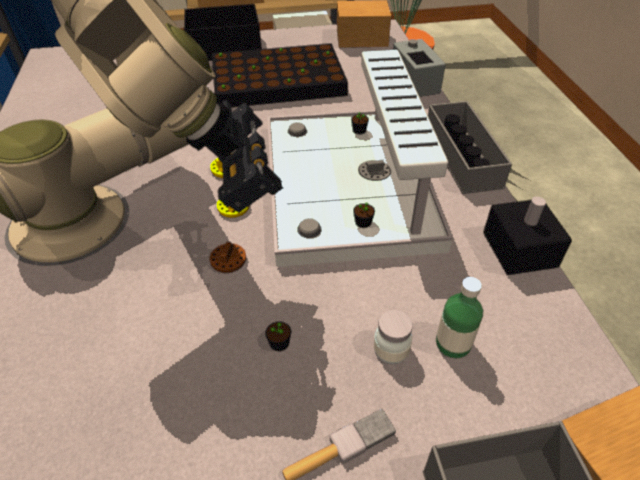

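View pics/top15.png

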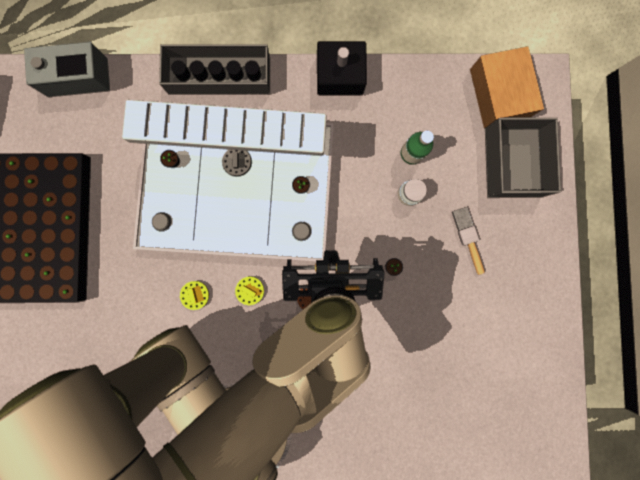

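```bash
python3 -c "
from h import *
print(bot.close_job())"
```

```text
the job is handed in; nothing more can be done
None
```

The strainer and both stoppers are where the task wants them, and I handed the job in at about 16 s. However, one force limit was passed on the way, which may count as a failure.

**What I did:**
- **Lean:** the move commands cannot tilt the tool. I got about 33° of lean by commanding moves just beyond the arm's reach.
- **Strainer:** I gripped its rib, slid it along the floor into the recess, pressed it to the hard stop and let go.
- **Stoppers:** I pressed each one down with the fingers closed.

**Last checks:**
- **Strainer:** the disc is within 0.5 mm of the floor level in all three cameras. Its measured tilt is about 0.01–0.03 rad (limit 0.06). By eye it sits fully inside the recess.
- **Stoppers:** the tops are 13.5–14.4 mm above the floor (14 mm is home).
- **Surroundings:** the pots, jar, bottle and brush appear unmoved in the final pictures, and the arm ended clear with almost no force reading. I saw no sign of lamp contact, though I have no direct reading of lamp force.

**What went wrong:** while pressing the left stopper, with the wrist at its joint limit, the force reading peaked at 124 N vertically, about 145 N in total. That is above the 120 N wrist limit. The simulator did not stop the run or report anything. The right stopper press peaked at about 32 N.

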